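Unlock a plug gauge and hold it up level

TASK

The plug gauge sits sloping in its bored stand, locked in by a keeper bar on the clamp knob beside it. Turn the knob about a quarter turn anticlockwise so that the keeper swings right clear, then draw the gauge out of the bore by its handle and hold it up with its axis level, more than 20 cm above the plate, for the inspector to look at. Finish while still holding it there with nothing else supporting it; do not lay it down on the way, leave the keeper open, and leave the other things on the plate where they stand.

Things in the scene. Friction and masses are not known exactly. Their poses are not given: they have to be found in the camera images.
- stand: Fixed stand: steel base 105 x 130 x 10 mm with aluminium block whose face slopes 45 degrees, looking up and to the stand's -x (robot's left, +y). Origin on the plate below the bore's mouth, z up, y along the face. Block y -85 to +25 mm, highest edge 78 mm over the plate. The bore's outward axis, square to the face, is (-0.707, 0, 0.707) in this frame. Yaw -95 to -62 degrees.
- mouth (a point): Centre of the bore's mouth on the sloping face, 60 mm above the plate, at x = y = 0 in the stand's frame. Axes as the stand's. The bore is 15.5 mm wide and 42 mm deep.
- gauge: Loose steel plug gauge, about 0.16 kg, standing in the bore with 1.5 mm play, so it may lean 2 to 3 degrees off the bore's axis. Origin on its axis at the collar's underside (at the mouth when seated), z along the axis towards the handle's end, sloping 45 degrees. Plug 14 mm diameter, z -40 to 0 mm; collar 34 mm diameter, z 0 to 6, resting on the face; round handle 16 mm diameter, z 6 to 72.
- plug_end (a point): Centre of the free end of the gauge's plug (40 mm below the collar); axes as the gauge's.
- handle_mid (a point): Point on the gauge's axis in the middle of the handle, 45 mm from the underside of the collar; axes as the gauge's. The fingers can take the handle here from straight above, closing along the stand's y.
- keeper (a joint): Angle of clamp knob and keeper bar, rad. 0: bar along the stand's +y, over the gauge's collar (locked). Grows anticlockwise looking at the sloping face, swinging the bar down the slope; stop at 1.5, where it points nearly straight down the slope. Clear of the collar from about 0.6. Starts at 0 to 0.25. Stays where left (friction 0.06 N m).
- knob_grip (a point): Grip point of the knob, on its turning axis, 35 mm out from the face; the axis is parallel to the bore, 66 mm from it to the stand's -y. Site z points outward along the axis, y along the keeper bar. Black grip bar 12 mm thick (point x), 40 mm long (point y), 13 to 41 mm out from the face. Below: hub 22 mm wide; keeper 12 mm wide, 7.5 to 12.5 mm out, tip 56 mm from the axis.
- v_block: Bystander: steel V-block, 42 x 50 x 40 mm; origin under its centre.
- bush: Bystander: bronze bush, 28 mm diameter, 27 mm high; origin under its centre.
- disc: Bystander: flat steel hardness reference disc, 54 mm diameter, 10 mm high; origin under its centre.
- setup_block: Bystander: drilled steel set-up block, 50 x 50 x 25 mm; origin under its centre.
- cylinder_square: Bystander: steel cylinder with black top, 38 mm diameter, 80 mm high; origin under its centre.
- case: Bystander: small blue plastic case, 37 x 56 x 23 mm; origin under its centre.
- white_jar: Bystander: white jar, 48 mm diameter, 62 mm high; origin under its centre.
Things that resemble listed ones, but are neither listed nor needed, are in the scene too. What is shaped like the gauge but blue or brown is not meant.

How it is judged (in metres and radians):
On the way, in this order (a step that is already met when the one before it is completed fails the run):
1. the keeper is swung clear while the gauge still sits in its bore (value of joint keeper above 1 rad and distance between gauge and mouth below 0.006 m), for 0.1 s.
2. the gauge is drawn right out of the bore, held by the fingers (distance between gauge and mouth above 0.05 m and contact force between the fingers and gauge above 2 N and contact force between gauge and stand below 0.3 N), for 0.1 s.
At the end, for the whole second after the job is handed in: The fingers hold the gauge still (under 0.03 m/s and 0.3 rad/s, gripped with over 2 N), its axis within 10 degrees of level and its origin more than 195 mm above the plate, not touching the stand; the keeper is still open (over 0.9 rad) and every listed bystander is within 30 mm of where it started (height (world z) of gauge above 0.195 m and angle between gauge's own z axis and vertical between 1.39 and 1.75 rad and contact force between the fingers and gauge above 2 N and contact force between gauge and stand below 0.3 N and linear speed of gauge below 0.03 m/s and angular speed of gauge below 0.3 rad/s and value of joint keeper above 0.9 rad and distance of each of v_block, bush, disc, setup_block, cylinder_square, white_jar, case from where it was at the start of the episode below 0.03 m); the arm keeps its last pose, push and grip.
It fails at once if the gauge is laid or dropped on the plate (height (world z) of gauge below 0.03 m).
It fails at once if a bystander is moved by more than 30 mm (distance of any of v_block, bush, disc, setup_block, cylinder_square, white_jar, case from where it was at the start of the episode above 0.03 m).
It also fails if it takes over 46 s, if anything falls off the work surface, if the arm or the gripper's body presses on something with over 40 N, if the wrist force passes 120 N, or if a joint passes its speed limit or range.

ROBOT

A 7-joint arm with a two-finger parallel gripper is mounted at the origin on a cart in front of the work surface, level with it; the furniture and walls round the work are solid. World frame = base frame: x ahead of the robot, y to its left, z up, the work surface at z = 0. Lengths are in mm, angles in rad, forces in N, time in s.
With the tool pointing down it reaches from about 400 to 925 mm from the base axis. Payload 5.6 kg.
Tool frame: the origin (TCP) lies midway between the tips of the shut fingers; the grasp point (between the pads) lies 19 mm behind it; x points along the fingers, z is the direction in which the jaws open and shut, and the axes are right-handed (so a half turn about x gives the same grasp; the last joint's range is limited). The gripper opens to 85 mm and grips with 20 to 120 N. Pads are 22 mm wide; open, the fingers measure 114 mm over their backs; the gripper's body (76 mm by 85 mm) begins 54 mm behind the grasp point. The pads swing forward as they close: fully open they stand 13 mm farther back than shut.
Start: joints at [1.216, 0.468, -0.012, 1.603, 0.006, 1.071, -0.056], TCP at [199.361, -618.679, 231.29] pointing down, gripper open.
Joint ranges: [-2.53, 2.53], [-0.31, 2.02], [-1.57, 1.55], [0.28, 2.44], [-1.29, 4.43], [0.15, 1.84], [-2.92, 2.92]. Speed limits (rad/s): [2.57, 2.57, 3.14, 3.14, 3.14, 3.14, 3.14].

INTERFACE

Orientations are given as a rotation vector (axis times angle).
In Python, from station import get_obs, capture, camera_info, job_done gives the robot as it stands.
- The arm moves only by the tool arm_command, never from a script. Its argument "increments" is a list of rows, each an object with "jaw": the opening, from 0 (shut) to 1 (fully open); "slide": the shift along the world's x, y, z in cm, a list of three; "rotation": the turn, a rotation vector about the world's x, y, z in degrees, a list of three. In form: [{"jaw": jaw, "slide": [x, y, z], "rotation": [rx, ry, rz]}, ...]. A call has 1 to 12 rows; each row is the pose to reach, as a shift and turn from the pose commanded when the call began; what a row does not reach only later rows make up. A row lasts 1/10 s, in which the tool goes at most 50 mm and 8.59 degrees, less where a joint would pass 70% of its speed; a pose out of reach is approached as far as the arm can. A call with a gripper value outside its range is refused whole. The fingers move at their own pace and stop on an object; the grip force is fixed at half the most. Time passes only in rows, so rows that repeat a pose let the fingers close. It gives the time, the measured TCP pose, the force and the opening at its end, in the units of the state.
- get_obs(): the state, without advancing time (a new reading comes with each control period).
- capture(name): name is "side" or "top" or "wrist"; returns (picture, depth): 384x512x3 uint8, blue, green, red; 384x512 float32, mm along the optical axis (not along the pixel's ray), 0 where there is no reading.
- camera_info(name): a dict with "fx", "fy", "cx", "cy" (pixels), "camera_from_world" (4x4, takes a point from world to camera coordinates). Camera axes: x right, y down, z forward; pixel columns grow to the right and rows downward; lengths in mm; the calibration is good to about 2 mm. The wrist camera is an equidistant fisheye: a pixel r from the principal point sees the ray r / f radians off the axis. A picture is of the moment at which its call begins: read the wrist's pose just before it. camera_info takes no time and is no camera call; for the wrist camera it gives the pose at the moment of the call.
- job_done(): hands the job in, once; it reports no verdict.
The state is a dict: "time": time; "qpos": joint angles; "dq": joint speeds; "joint_efforts": joint torques, N m; "tool_pos": TCP position; "eef_rot": TCP orientation; "ft_force": force on the tool from outside, world axes, zero at the start; "torque": the same for the moment, N m; "grip_width": opening from 0.0 (shut) to 1.0 (fully open).
Only numpy, scipy, OpenCV 4.12 (cv2) and the standard library are available. Lean on these libraries where they do the work, as an engineer would, in place of code of your own. Each camera call takes 0.05 s, during which the arm holds its last target. There are 200 camera calls.

## Working session

There is one attempt and no reset: what is moved stays moved. The work goes in short steps, Python scripts to look and compute and a tool call to move; the robot and the scene stay as the last step left them, time stands still between calls to the robot, and variables do not carry over. Pictures are saved under pics/ and viewed, about 8 in all and at most 12, crops included, and the job is handed in when it is done.

Besides the shell and the picture viewer there is one more tool, called as name([rows], argument=value, ...), one row to a line, values as JSON. arm_command: Moves the arm, as the interface text tells. Its arguments: {"type":"object","properties":{"increments":{"type":"array"}},"required":["increments"]}

```bash
mkdir -p pics; cat > h.py <<'E'
import numpy as np,cv2
from station import *
def ray2w(name,uv,d,info=None):
    i=info or camera_info(name);T=np.linalg.inv(i["camera_from_world"])
    p=np.array([(uv[0]-i["cx"])/i["fx"]*d,(uv[1]-i["cy"])/i["fy"]*d,d,1]);return (T@p)[:3]
E
python3 - <<'E'
from h import *
print(get_obs())
for n in("side","top"):
    p,d=capture(n);np.save(f"{n}_d.npy",d);cv2.imwrite(f"pics/{n}0.png",p)
    i=camera_info(n);print(n,i["fx"],i["cx"],i["cy"],np.round(np.linalg.inv(i["camera_from_world"]),3).tolist())
a=np.hstack([cv2.imread("pics/side0.png"),cv2.imread("pics/top0.png")]);cv2.imwrite("pics/both0.png",cv2.resize(a,(800,300)))
E
```

```text
{'time': 0.0, 'qpos': array([ 1.21599848,  0.46837575, -0.01160945,  1.60364331,  0.00601397,
        1.07140616, -0.05630937]), 'dq': array([ 8.57365640e-05,  4.85595415e-04,  2.20668129e-04,  5.86526447e-04,
        9.33249297e-04, -1.50498990e-03,  2.51490414e-03]), 'joint_efforts': array([ 2.23624374e-04, -5.32382476e+01,  2.15507706e-02, -2.51311898e+01,
        1.14391753e-02,  7.61506381e-03,  3.15524247e-06]), 'tool_pos': array([ 199.16019531, -618.1380588 ,  230.33111721]), 'eef_rot': array([ 0.9775634 ,  1.34226938, -0.97599239]), 'ft_force': array([-0.89631547,  0.15639907, -0.28119226]), 'torque': array([-0.03888968,  0.03743875,  0.03271713]), 'grip_width': 1.003695769204568}
side 407.22377922089333 252.15218370798746 198.67814552733057 [[0.987, -0.052, 0.154, 371.858], [-0.161, -0.454, 0.876, -1011.092], [0.025, -0.889, -0.456, 628.679], [0.0, 0.0, 0.0, 1.0]]
top 425.05731885713885 259.25295522838894 188.03263245198164 [[0.03, -0.977, 0.21, 265.374], [-1.0, -0.029, 0.008, 68.909], [-0.002, -0.21, -0.978, 1544.464], [0.0, 0.0, 0.0, 1.0]]
```

View pics/top0.png

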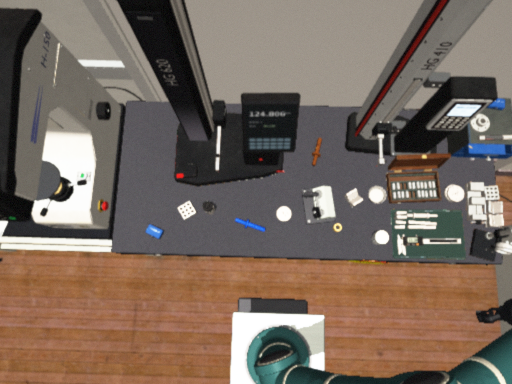

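View pics/side0.png

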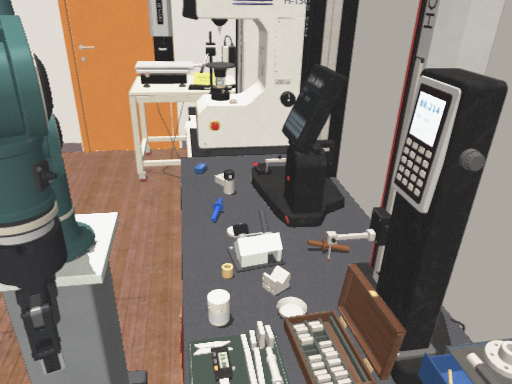

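The top view shows the stand at about (320,204). The gauge lookalikes are blue at (250,224) and brown at (317,150), both lying on the plate. I choose the steel one in the stand at (320,204) and check it in a close crop.

```bash
python3 - <<'E'
from h import *
t=cv2.imread("pics/top0.png")[180:228,296:346];s=cv2.imread("pics/side0.png")[205:285,210:295]
a=np.hstack([cv2.resize(t,(400,384),interpolation=2),cv2.resize(s,(400,384),interpolation=2)]);cv2.imwrite("pics/crop0.png",a)
for n,(r0,r1,c0,c1) in dict(top=(178,230,294,350),side=(205,285,205,300)).items():
    d=np.load(f"{n}_d.npy");i=camera_info(n);T=np.linalg.inv(i["camera_from_world"])
    v,u=np.mgrid[r0:r1,c0:c1];z=d[r0:r1,c0:c1]
    P=np.stack([(u-i["cx"])/i["fx"]*z,(v-i["cy"])/i["fy"]*z,z,np.ones_like(z)],-1)@T.T
    if n=="top":
        print("top z map",r0,c0);print("\n".join(str(k+r0)+":"+" ".join("%3d"%x for x in P[k,:,2]) for k in range(4,48,2)))
    np.save(n+"_P.npy",P)
E
```

```text
top z map 178 294
182: -5  -1   0  -8  -1   2  -2   0   2  -3   2  -1   0  -3   3   0  -2  -4   0   2   0   1   5  -4   1  -3  -5  -3   0   4   5  -7   1  -5   2  -2   2  -1   4  -1  -3   2  -3   3   0  -5   0  -1  -3  -3   0  -6   3  -1  -3  -3
184:  0  -6   3  -3  -3   0   0   2   8   3   0  -2  -2  -2  -8   2  -2  -5   1   2   0  -2  -2   1  -3  -1   6  -1  -1  -1  -3   1  -4   3   5  -3   0   3  -1  -2   3   1   2  -4   0  -1   0   0   5   1  -4   0   3   2  -2   3
186:  4  -2   0   5  -6  -1  -2   1   6   0  -5  -2   0   0  -1   4  -3  -3  -2   2   4   1  -2  -2   0   4   3  -3   1  81  75   1  -3  -1  -1   5 -10  -2   2  -1   0  -3   3   0   1  -4  -4   3  -2  -4   1  -3  -6   2   1   0
188:  0   1   5   5   0  -5  -4   2  -3   2   0   5   0   1   1  -4   2   0   1   0   2   9  57  59  61  61  69  65  70  76  71  66  63  66  54  43  48  -2   4  -3   0  -4   2   0   0  -3   4  -1   5   1  -5  -3   0  -1   2   2
190:  1  -4  -5   2   5   2   6   4   8   7  11  10  15   4  13   7   3  12   5  50  50  50  51  64  69  73  62  66  72  75  76  70  68  67  62  57  47  56  -9   0   0  -
[... 3237 characters left out ...]
   1  -4   2   4
220: -1  -6  -1   0   0  11  -1  -2  -4   0   2  -2  11   8  14  10   5   9  14  11  10   6   8   4   6   9  16  16   8  19   9  12   8   8   9   8   8  12  11  11  11  -3   0  -1  -1   2   3  -2   2  -1  -2  -4   0  -3   5   0
222:  4  -1  -4  -6  -4   0  -2  -5  -4  -3  -3  -1  12  10  10   3   7   9   9   6  13   9   6   9  14  13  14   4   9   8  12  14   9   2   1   4   0   1   0   1   2   1  -1   1   1   0  -2  -5   2  -4   0  -1  -3   4  -2   2
224: -2   2  -1   0   0  -1  -2  -2   0   1  -1   2   6  10  18   5   1  -4   5  -2   0   3   2  -4  -1   3   3  -5   0  -2  -3  -2   0   6   0   5  -3   1   0  -7   8  -1  27  24  28  26   0   1   6  -1   0  -4  -1   2  -2   0
```

View pics/crop0.png

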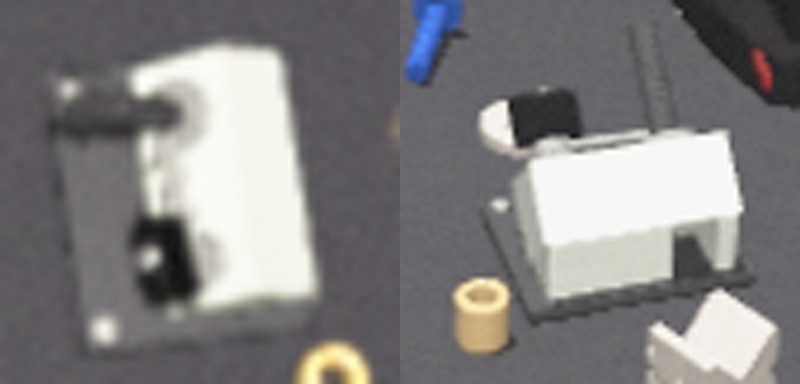

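The crop confirms it. The steel gauge's dark handle is at top pixel (310,193), the black knob at (316,212) and the stand's base edge runs from (302,189) to (308,223). Next I measure numbers.

```bash
cat >> h.py <<'E'
def onz(name,uv,z):
    i=camera_info(name);T=np.linalg.inv(i["camera_from_world"])
    r=T[:3,:3]@np.array([(uv[0]-i["cx"])/i["fx"],(uv[1]-i["cy"])/i["fy"],1]);o=T[:3,3];return o+r*(z-o[2])/r[2]
E
python3 - <<'E'
from h import *
np.set_printoptions(precision=1,suppress=True)
c=lambda a,b:(296+a/8-.5+.0,180+b/8-.5)
A=onz("top",c(52,78),10);B=onz("top",c(90,350),10);print("base left edge",A,B,np.degrees(np.arctan2(*(A-B)[[1,0]]))-90)
R1=onz("top",c(283,50),78);R2=onz("top",c(318,295),50);print("back",R1,R2)
P=np.load("top_P.npy")[...,:3];im=cv2.imread("pics/top0.png")[178:230,294:350].astype(int)
F=P[12:39,22:32].reshape(-1,3)
# ridge per row
v,u=np.mgrid[178:230,294:350]
h=P[(v>=192)&(v<=195)&(u<=311)&(P[...,2]>75)];print("handle",len(h),h[:,0].mean(),h[np.argsort(h[:,1])][::4])
k=P[(v>=206)&(v<=219)&(u<=319)&(P[...,2]>78)&(P[...,2]<110)];print("knob",len(k),k.mean(0),k.min(0),k.max(0))
Q=np.load("side_P.npy")[...,:3];d=[(x,y) for x,y in [(240,230),(235,232)]]
for x,y in d:print("side",Q[y-205,x-205])
# face plane: iterative
for yaw in(-95,-90,-85,-80,-75): 
    w=np.radians(yaw);X=F[:,0]*np.cos(w)+F[:,1]*np.sin(w);g=F[:,2]-X
    m=abs(g-np.median(g))<5;print(yaw,m.sum(),g[m].std())
print({n:onz("top",p,z)[:2] for n,p,z in[("vblock",(354,197),20),("bush",(337,227),27),("disc",(284,213),10),("jar",(381,237),62),("cyl",(209,207),80)]})
E
```

```text
base left edge [594.6 -75.6  10. ] [469.  -93.9  10. ] -81.68857810349218
back [ 595.7 -171.    78. ] [ 491.2 -190.5   50. ]
handle 32 559.757391901354 [[564.5 -99.3  92.5]
 [560.1 -95.4  95.8]
 [555.7 -91.5  99.9]
 [565.3 -87.5 104.3]
 [554.7 -84.2 103.6]
 [554.4 -80.7 104.5]
 [557.3 -76.9 107.2]
 [558.5 -74.1 100.7]]
knob 65 [ 497.5 -118.4   87.6] [ 477.8 -129.1   78.3] [ 518.  -106.7   95.7]
side [ 497.8 -129.5   81. ]
side [ 484.4 -133.5   78.5]
-95 62 3.0124252952210986
-90 64 2.7747966304617036
-85 69 2.7380500272638946
-80 73 3.033312461782893
-75 78 2.604317498160805
{'vblock': array([ 569.1, -264.6]), 'bush': array([ 456.5, -200.4]), 'disc': array([504.1, -10.8]), 'jar': array([ 421.7, -346.9]), 'cyl': array([506.6, 254.9])}
```

```bash
cat >> h.py <<'E'
from scipy.spatial.transform import Rotation as Ro
def frame(yaw):
    w=np.radians(yaw);x=np.array([np.cos(w),np.sin(w),0]);y=np.array([-np.sin(w),np.cos(w),0]);out=.70711*(np.array([0,0,1])-x);up=.70711*(np.array([0,0,1])+x)
    return x,y,out,up
def turn(xt,zt):
    "world rotvec deg from current to tool x=xt, z=+-zt"
    R=Ro.from_rotvec(get_obs()["eef_rot"])
    return [(Ro.from_matrix(np.c_[xt,np.cross(s*zt,xt),s*zt])*R.inv()).as_rotvec(degrees=True) for s in(1,-1)]
E
python3 - <<'E'
from h import *
np.set_printoptions(precision=2,suppress=True)
print(Ro.from_rotvec(get_obs()["eef_rot"]).as_matrix())
x,y,o,u=frame(-82);print(x,y,o,u)
for r in turn(-o,u):print(r,np.linalg.norm(r))
i=camera_info("wrist");T=np.linalg.inv(i["camera_from_world"]);R=Ro.from_rotvec(get_obs()["eef_rot"]).as_matrix()
print("cam in tool:",R.T@(T[:3,3]-get_obs()["tool_pos"]),R.T@T[:3,:3],i["fx"],i["cx"],i["cy"])
E
```

```text
[[-0.    0.95  0.31]
 [ 0.    0.31 -0.95]
 [-1.   -0.   -0.  ]]
[ 0.14 -0.99  0.  ] [0.99 0.14 0.  ] [-0.1   0.7   0.71] [ 0.1  -0.7   0.71]
[-44.   -10.11  -9.35] 46.10261027633048
[-14.64  63.82 157.84] 170.88453470343268
cam in tool: [-141.86   69.88    0.46] [[ 0.   -0.27  0.96]
 [ 0.   -0.96 -0.27]
 [ 1.    0.   -0.  ]] 297.3186396354542 256.8427582157582 193.3086154080857
```

arm_command([
  {"jaw":0.5,"slide":[8,12,6],"rotation":[0,0,0]},
  {"jaw":0.5,"slide":[8,12,6],"rotation":[0,0,0]},
  {"jaw":0.5,"slide":[8,12,6],"rotation":[0,0,0]},
  {"jaw":0.5,"slide":[20,36,6],"rotation":[-20,-5,-4]},
  {"jaw":0.5,"slide":[20,36,6],"rotation":[-20,-5,-4]},
  {"jaw":0.5,"slide":[20,36,6],"rotation":[-20,-5,-4]},
  {"jaw":0.5,"slide":[20,36,6],"rotation":[-20,-5,-4]},
  {"jaw":0.5,"slide":[20,36,6],"rotation":[-20,-5,-4]},
  {"jaw":0.5,"slide":[31,60,2],"rotation":[-44,-10,-9.4]},
  {"jaw":0.5,"slide":[31,60,2],"rotation":[-44,-10,-9.4]},
  {"jaw":0.5,"slide":[31,60,2],"rotation":[-44,-10,-9.4]},
  {"jaw":0.5,"slide":[31,60,2],"rotation":[-44,-10,-9.4]},
])

```text
time: 1.3
tool_pos: [425.5, -191.1, 271.5]
eef_rot: [0.607, 0.751, -1.333]
ft_force: [-0.1, -1.2, -0.5]
grip_width: 0.497
```

```bash
python3 - <<'E'
from h import *
x,y,o,u=frame(-82);print(turn(-o,u)[0],get_obs()["tool_pos"],get_obs()["qpos"].round(2))
E
```

```text
[-5.6290918  -2.53236371 -0.45574597] [ 425.51165414 -191.05752408  271.47126021] [ 0.38  0.12 -0.5   2.17  0.88  1.07 -2.05]
```

arm_command([
  {"jaw":0.5,"slide":[8.6,20.4,-6.6],"rotation":[-5.6,-2.5,-0.5]},
  {"jaw":0.5,"slide":[8.6,20.4,-6.6],"rotation":[-5.6,-2.5,-0.5]},
  {"jaw":0.5,"slide":[8.6,20.4,-6.6],"rotation":[-5.6,-2.5,-0.5]},
  {"jaw":0.5,"slide":[8.6,20.4,-6.6],"rotation":[-5.6,-2.5,-0.5]},
  {"jaw":0.5,"slide":[8.6,20.4,-6.6],"rotation":[-5.6,-2.5,-0.5]},
  {"jaw":0.5,"slide":[8.6,20.4,-6.6],"rotation":[-5.6,-2.5,-0.5]},
  {"jaw":0.5,"slide":[8.6,20.4,-6.6],"rotation":[-5.6,-2.5,-0.5]},
])

```text
time: 2.0
tool_pos: [510.9, 12.9, 203.8]
eef_rot: [0.559, 0.653, -1.351]
ft_force: [-0.3, -0.1, -0.2]
grip_width: 0.501
```

```bash
cat >> h.py <<'E'
def wpts(info,uv,d):
    "fisheye pixels + depth(along axis) -> world"
    uv=np.atleast_2d(uv).astype(float);a=(uv-[info["cx"],info["cy"]])/info["fx"];th=np.hypot(*a.T)
    k=np.where(th>1e-6,np.tan(th)/np.maximum(th,1e-9),1)
    c=np.c_[a*k[:,None],np.ones(len(a))]*np.reshape(d,(-1,1));T=np.linalg.inv(info["camera_from_world"]);return c@T[:3,:3].T+T[:3,3]
def wshot(tag):
    import pickle
    i=camera_info("wrist");p,d=capture("wrist");cv2.imwrite(f"pics/w{tag}.png",p);pickle.dump((i,p,d),open(f"w{tag}.pkl","wb"));return i,p,d
E
python3 - <<'E'
from h import *
x,y,o,u=frame(-82);print(turn(-o,u)[0],get_obs()["tool_pos"],get_obs()["qpos"].round(2),get_obs()["time"])
wshot(1)
E
```

```text
[-0.26977498 -0.37497624 -0.0972348 ] [510.91533379  12.88726441 203.78398771] [-0.03  0.52 -0.61  1.95  0.97  1.41 -2.56] 2.0
```

View pics/w1.png

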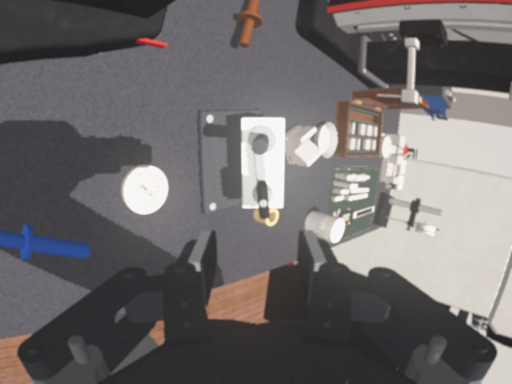

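```bash
python3 - <<'E'
from h import *
import pickle
i,p,d=pickle.load(open("w1.pkl","rb"))
c=p[100:220,192:292];cv2.imwrite("pics/c1.png",cv2.resize(c,(500,600),interpolation=2))
v,u=np.mgrid[100:220,192:292];P=wpts(i,np.c_[u.ravel(),v.ravel()],d[100:220,192:292].ravel()).reshape(120,100,3)
np.save("P1.npy",P)
x,y,o,up=frame(-82)
F=P[22:100,52:84];ou=F@o;
m0=np.array([564,-122,60]);print("face out offset med",np.median(ou),m0@o)
print("out map");
O=P@o-m0@o
for r in range(12,114,4):print(r+100,"".join("%4d"%t for t in O[r,0:100:4]))
E
```

```text
face out offset med -101.63654861559621 -98.50490135952566
out map
112   -8 -12  -9  -9 -13 -18 -21 -26 -29 -34 -39 343 -49 -53 -59 -66 -70 -77 -96-101-109-114-119-129-136
116   -8 -12  -7  -8  -9 -12 -21 -26 -30 -34 -39 -44 -48 -53 -59 -65 -71 -76 -95-102-108-114-121-127-135
120   -8 -12  -7  -8  -9 -12 -23 -26 -29 -36 -39 -43 -49  -6  -7  -7  -7  -6  -9  -7  -9  -7  -8  -6-135
124   -8 -13  -7  -9 -11 -17 -20 -28 -30 -34 -39 -44 -48  -8  -8 343  -7  -5  -6  -8  -7  -8  -8  -9-134
128  -10 -12  -7  -9 -13 -17 -21 -25 -30 -35 -38 -46 -50  -7  -7  -1   0  -1   0  -1  -7  -7  -7-126-135
132   -7 -12  -9  -9 -13 -17 -21 -27 -30 -35 -39 -43 -49  -7  -8  -2  -1   0  -1   0  -1  -8  -8-129-128
136   -9 -12  -8  -8 -13 -16 -21 -24 -30 -36 -39 -44 -48  -7  -1  -2  21  40  28   0   0  -8  -8-118-116
140   -9 -11  -8 -10 -13 -18 -22 -26 -30 -34 -38 -44 -49  -8  -1  -1  63  65 343  16   0  -7  -9-116-112
144   -7 -11  -9  -8 -13 -17 -20 -25 -29 -35 -40 -43 -49  -9  -2  63  64  64  65   0  -1  -8  -7-124-118
148   -8 -10  -9  -7 -12 -15 -22 -25 -29 -33 343 -43 -50  -8  -7  64  65  65  64   0  -2
[... 996 characters left out ...]
24 -30 -34 -39 -43 -50  -8  -8  -7 343  32  31  -2  -8  -9  -8-129-138
192   -6 -11 -13  -8 -11 -14 -18 -25 -29 -33 -40 -43 -48  -7  -8  -2  29  31  31   5  -1  -7  -8-132-138
196   -5 -11 -14  -6 -11 -14 -19 -24 -29 -34 -38 -44 -48  -7  -7  -2   6  32  31   4  -2  -7  -9-131-139
200   -5 -11 -13  -8 -10 -15 -19 -23 -28 -36 -40 -44 -48  -7  -8  -9   4  31  33   6  -7  -8  -7-131-140
204   -5  -9 -13  -8 -10 -10 -19 -24 -28 -36 -40 -44 -62  -8  -8  -8  -6  33  33  -6  -8  -8  -8-133-140
208   -6  -8 -14  -7 -10 -12 -18 -22 -28 -47 -52 -56 -62 -68 -73 -80 -80  32  31  30 -72-117-125-134-140
212   -4  -9 -13  -8 -10 -15 -30 -35 -40 -46 -52 -57 -62 -68 -74 -78 -77  31  32  30 -81 -78-125-133-140
```

View pics/c1.png

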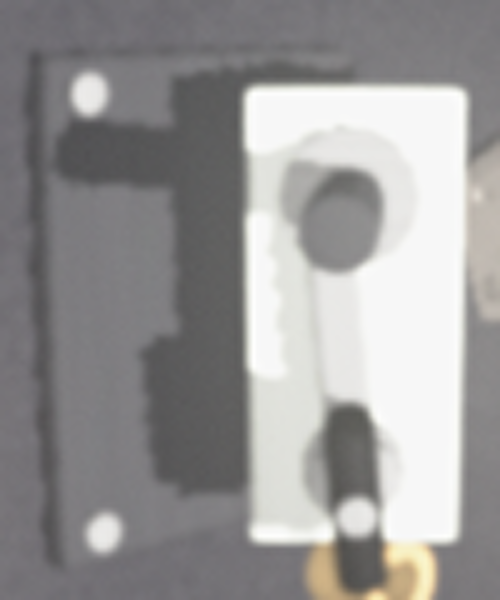

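```bash
cat > m.py <<'E'
from h import *
import pickle,sys
np.set_printoptions(precision=2,suppress=True)
i,p,d=pickle.load(open("w1.pkl","rb"));P=np.load("P1.npy")
x,y,o,u=frame(-82);m0=np.array([564,-122,60.]);O=(P-m0)@o
f=(abs(O+7.5)<3.5);f[:18]=0;f[109:]=0;f[:,:48]=0
F=P[f];c=F.mean(0);n=np.linalg.svd(F-c,full_matrices=False)[2][2];n*=np.sign(n[2])
print("face normal",n,"yaw by normal",np.degrees(np.arctan2(-n[1],-n[0])),"elev",np.degrees(np.arcsin(n[2])))
# long edges of face: min area rect in face plane
full=(O>-12)&(O<80);full[:18]=0;full[109:]=0;full[:,:46]=0;full[:,96:]=0
q=np.c_[(F-m0)@y,(F-m0)@u].astype(np.float32);r=cv2.minAreaRect(q);print("rect yu",r)
fo=(c-m0)@n
def yu(mask,name):
    Q=P[mask];print(name,len(Q),"y,u,o",np.array([((Q-m0)@a).mean() for a in(y,u,o)]),"span y",np.ptp((Q-m0)@y),"u",np.ptp((Q-m0)@u));return Q
C=yu((O>-4)&(O<2)&(np.arange(120)[:,None]<56)&f[:,:].any()&(np.arange(100)[None]>50),"collar")
cc=np.c_[(C-m0)@y,(C-m0)@u].astype(np.float32);print("collar circle",cv2.minEnclosingCircle(cc))
H=yu((O>60)&(O<70),"handle end");print("circle",cv2.minEnclosingCircle(np.c_[(H-m0)@y,(H-m0)@u].astype(np.float32)))
K=yu((O>28.5)&(O<36),"knob top");kk=np.c_[(K-m0)@y,(K-m0)@u].astype(np.float32);print("knob rect",cv2.minAreaRect(kk))
B=yu((O>1)&(O<8)&(np.arange(120)[:,None]>54)&(np.arange(120)[:,None]<82),"bar");bb=np.c_[(B-m0)@y,(B-m0)@u].astype(np.float32);print("bar line",cv2.fitLine(bb,cv2.DIST_L2,0,.01,.01).ravel())
print("world: face c",c,"handle end",H.mean(0),"knob top",K.mean(0))
E
python3 m.py
```

```text
face normal [-0.1   0.7   0.71] yaw by normal -81.55402378282173 elev 44.98832917318406
rect yu ((-26.0131778717041, 6.63311767578125), (50.69402313232422, 109.85909271240234), 89.9797134399414)
collar 374 y,u,o [ 8.33  6.61 -1.23] span y 32.71015918507271 u 33.63412493095805
collar circle ((4.2754292488098145, 5.331569194793701), 16.974639892578125)
handle end 223 y,u,o [ 4.2   2.45 64.36] span y 16.23900950900574 u 15.192298168101534
circle ((4.0051164627075195, 2.278970241546631), 8.196903228759766)
knob top 352 y,u,o [-60.32   6.71  32.01] span y 91.25567100639377 u 13.54544759887475
knob rect ((-34.845314025878906, 4.4178032875061035), (12.20073127746582, 91.63697814941406), 85.21477508544922)
bar 270 y,u,o [-28.28   3.32   4.29] span y 31.13714753234602 u 14.17834114976116
bar line [  0.99  -0.11 -28.28   3.32]
world: face c [ 540.76 -136.44   59.58] handle end [562.07 -78.07 107.24] knob top [ 501.78 -112.68   87.37]
```

The crop shows the collar ring at (260,138), the handle end at (260,144), the keeper bar running down to the knob grip bar at (264,200), and the keeper at about 0.11 rad. Sizes check against the given ones: collar 34 mm, handle 16.4 mm, face 110 mm, normal 45.0°. Next is a small roll test for the j7 direction.

arm_command([
  {"jaw":0.4,"slide":[-1,-1,0],"rotation":[1,-6,-6]},
  {"jaw":0.4,"slide":[-1,-1,0],"rotation":[1.7,-11.9,-12]},
])

```text
time: 2.25
tool_pos: [499.6, -0.8, 205.5]
eef_rot: [0.803, 0.446, -1.462]
ft_force: [0.7, -0.0, -0.6]
grip_width: 0.404
```

```bash
cat > k.py <<'E'
from h import *
np.set_printoptions(precision=2,suppress=True)
def tgt(a,flip,off,yy=-62,uu=6.5):
    x,y,o,u=frame(-82);m0=np.array([564,-122,60.])
    R=Ro.from_rotvec(o*a);zt=R.apply(u);t=turn(-o,zt)[flip]
    s=get_obs();T=m0+yy*y+uu*u+(16-7.5+off)*o
    print("t",s["time"],"q",s["qpos"],"tcp",s["tool_pos"],"turn",t,np.linalg.norm(t),"slide cm",(T-s["tool_pos"])/10,"F",s["ft_force"],"grip",s["grip_width"])
E
python3 -c "
from k import *
tgt(.11,1,110)"
```

```text
t 2.25 q [-0.04  0.48 -0.57  1.99  0.96  1.37 -2.86] tcp [499.64  -0.78 205.54] turn [  15.06 -109.38 -110.78] 156.40928980607808 slide cm [-0.81 -5.14 -5.71] F [ 0.7  -0.   -0.63] grip 0.4037642922273176
```

```bash
python3 -c "
from k import *
tgt(.11,0,110);tgt(.11,0,0)"
```

```text
t 2.25 q [-0.04  0.48 -0.57  1.99  0.96  1.37 -2.86] tcp [499.64  -0.78 205.54] turn [-2.49 16.34 16.84] 23.592547484124786 slide cm [-0.81 -5.14 -5.71] F [ 0.7  -0.   -0.63] grip 0.4037642922273176
t 2.25 q [-0.04  0.48 -0.57  1.99  0.96  1.37 -2.86] tcp [499.64  -0.78 205.54] turn [-2.49 16.34 16.84] 23.592547484124786 slide cm [  0.28 -12.85 -13.49] F [ 0.7  -0.   -0.63] grip 0.4037642922273176
```

arm_command([
  {"jaw":0.4,"slide":[-0.8,-5.1,-5.7],"rotation":[-0.8,5.4,5.6]},
  {"jaw":0.4,"slide":[-0.8,-5.1,-5.7],"rotation":[-1.6,10.8,11.2]},
  {"jaw":0.4,"slide":[-0.8,-5.1,-5.7],"rotation":[-2.5,16.3,16.8]},
  {"jaw":0.4,"slide":[-0.8,-5.1,-5.7],"rotation":[-2.5,16.3,16.8]},
  {"jaw":0.4,"slide":[-0.5,-7.1,-7.7],"rotation":[-2.5,16.3,16.8]},
  {"jaw":0.4,"slide":[-0.2,-9.1,-9.7],"rotation":[-2.5,16.3,16.8]},
  {"jaw":0.4,"slide":[0.0,-11.1,-11.7],"rotation":[-2.5,16.3,16.8]},
  {"jaw":0.4,"slide":[0.0,-11.1,-11.7],"rotation":[-2.5,16.3,16.8]},
])

```text
time: 3.05
tool_pos: [499.6, -112.3, 87.2]
eef_rot: [0.469, 0.717, -1.31]
ft_force: [0.2, -0.3, 0.7]
grip_width: 0.398
```

```bash
python3 -c "
from k import *
tgt(.11,0,0)
i,p,d=wshot(2)
cv2.imwrite('pics/c2.png',cv2.resize(p[100:290,180:340],(640,760))[:600])"
```

```text
t 3.05 q [ 0.1   0.65 -0.48  2.11  1.23  1.17 -2.6 ] tcp [ 499.56 -112.33   87.16] turn [-0.01 -0.26  0.07] 0.2683819477212793 slide cm [ 0.28 -1.69 -1.66] F [ 0.16 -0.32  0.66] grip 0.3980866938272289
```

View pics/c2.png

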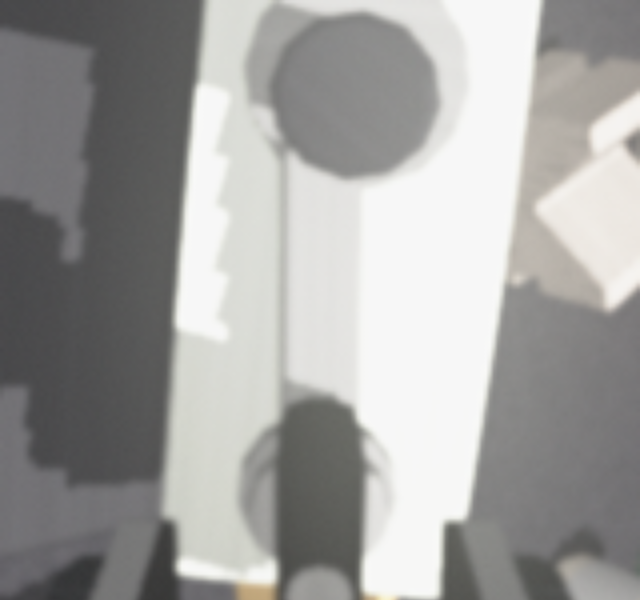

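The view looks along the bore axis: the knob bar (centre u≈320 in the crop) sits between the fingers (inner edges 175 and 445) and is aligned. I go in and close.

arm_command([
  {"jaw":0.4,"slide":[0.1,-0.8,-0.8],"rotation":[0,0,0]},
  {"jaw":0.4,"slide":[0.2,-1.6,-1.55],"rotation":[0,0,0]},
  {"jaw":0.4,"slide":[0.2,-1.6,-1.55],"rotation":[0,0,0]},
  {"jaw":0.1,"slide":[0.2,-1.6,-1.55],"rotation":[0,0,0]},
  {"jaw":0.1,"slide":[0.2,-1.6,-1.55],"rotation":[0,0,0]},
  {"jaw":0.1,"slide":[0.2,-1.6,-1.55],"rotation":[0,0,0]},
  {"jaw":0.1,"slide":[0.2,-1.6,-1.55],"rotation":[0,0,0]},
])

```text
time: 3.8
tool_pos: [504.0, -125.9, 74.4]
eef_rot: [0.466, 0.714, -1.304]
ft_force: [0.2, -3.3, 7.6]
grip_width: 0.126
```

arm_command([
  {"jaw":0.1,"slide":[0,0.3,0.3],"rotation":[-0.7,5,5.1]},
  {"jaw":0.1,"slide":[0,0.3,0.3],"rotation":[-1.4,10,10.2]},
  {"jaw":0.1,"slide":[0,0.3,0.3],"rotation":[-2.1,15,15.2]},
  {"jaw":0.1,"slide":[0,0.3,0.3],"rotation":[-2.8,20,20.3]},
])

```text
time: 4.2
tool_pos: [503.0, -124.8, 73.6]
eef_rot: [0.06, 1.013, -1.072]
ft_force: [7.5, -14.8, -21.2]
grip_width: 0.123
```

```bash
python3 -c "
from k import *
tgt(.11,0,0);tgt(1.4,0,0)"
```

```text
t 4.2 q [ 0.14  0.68 -0.5   2.11  1.28  1.16 -2.11] tcp [ 502.97 -124.81   73.56] turn [  2.66 -20.57 -20.64] 29.260251427756142 slide cm [-0.06 -0.44 -0.3 ] F [  7.47 -14.8  -21.15] grip 0.12298817996057072
t 4.2 q [ 0.14  0.68 -0.5   2.11  1.28  1.16 -2.11] tcp [ 502.97 -124.81   73.56] turn [-4.52 31.11 31.71] 44.653189498882064 slide cm [-0.06 -0.44 -0.3 ] F [  7.47 -14.8  -21.15] grip 0.12298817996057072
```

arm_command([
  {"jaw":0.1,"slide":[0,-0.15,-0.2],"rotation":[-0.7,5,5.1]},
  {"jaw":0.1,"slide":[0,-0.15,-0.2],"rotation":[-1.4,10,10.2]},
  {"jaw":0.1,"slide":[0,-0.15,-0.2],"rotation":[-2.1,15,15.2]},
  {"jaw":0.1,"slide":[0,-0.15,-0.2],"rotation":[-2.8,20,20.3]},
  {"jaw":0.1,"slide":[0,-0.15,-0.2],"rotation":[-3.5,25,25.4]},
  {"jaw":0.1,"slide":[0,-0.15,-0.2],"rotation":[-4.2,30,30.4]},
  {"jaw":0.1,"slide":[0,-0.15,-0.2],"rotation":[-4.2,30,30.4]},
  {"jaw":0.1,"slide":[0,-0.15,-0.2],"rotation":[-4.2,30,30.4]},
])

```text
time: 5.0
tool_pos: [500.8, -124.2, 72.4]
eef_rot: [-0.544, 1.358, -0.64]
ft_force: [-3.7, -3.8, -5.0]
grip_width: 0.127
```

```bash
python3 -c "
from k import *
tgt(1.4,0,0)"
```

```text
t 5.0 q [ 0.18  0.7  -0.54  2.11  1.3   1.2  -1.37] tcp [ 500.77 -124.16   72.37] turn [-0.38  1.06  1.56] 1.9208491614482732 slide cm [ 0.16 -0.51 -0.18] F [-3.69 -3.77 -4.95] grip 0.1267240130181507
```

arm_command([
  {"jaw":0.35,"slide":[0,0,0],"rotation":[0,0,0]},
  {"jaw":0.35,"slide":[0,0,0],"rotation":[0,0,0]},
  {"jaw":0.35,"slide":[0,0,0],"rotation":[0,0,0]},
  {"jaw":0.35,"slide":[-0.2,1.4,1.4],"rotation":[0,0,0]},
  {"jaw":0.35,"slide":[-0.6,4.2,4.2],"rotation":[0,0,0]},
  {"jaw":0.35,"slide":[-1.0,7.0,7.0],"rotation":[0,0,0]},
  {"jaw":0.35,"slide":[-1.4,9.8,9.9],"rotation":[0,0,0]},
  {"jaw":0.35,"slide":[-1.4,9.8,9.9],"rotation":[0,0,0]},
])

```text
time: 5.8
tool_pos: [491.5, -19.6, 175.8]
eef_rot: [-0.541, 1.345, -0.631]
ft_force: [-0.8, 0.1, -0.1]
grip_width: 0.349
```

```bash
python3 -c "
from k import *
tgt(1.4,0,0)
i,p,d=wshot(3)"
```

```text
t 5.8 q [ 0.08  0.54 -0.68  2.04  1.05  1.37 -1.28] tcp [491.45 -19.57 175.78] turn [-0.7   1.73  1.01] 2.119391227114525 slide cm [  1.1  -10.97 -10.52] F [-0.8   0.08 -0.07] grip 0.3493791876699458
```

View pics/w3.png

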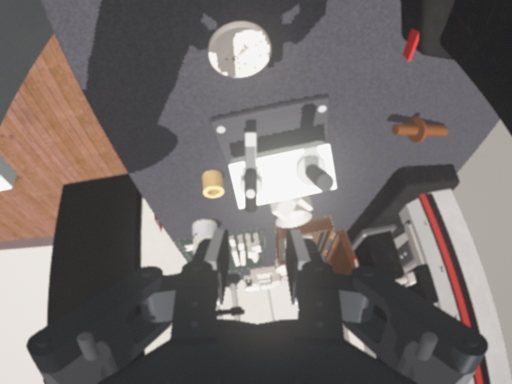

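The wrist view shows the keeper bar swung straight down the slope at (250,145), clear of the gauge at (316,172), which is still seated. Next I compute the vertical grasp.

```bash
python3 - <<'E'
from h import *
import pickle
np.set_printoptions(precision=2,suppress=True)
i,p,d=pickle.load(open("w3.pkl","rb"));x,y,o,u=frame(-82);m0=np.array([564,-122,60.])
v,uu=np.mgrid[140:200,285:345];P=wpts(i,np.c_[uu.ravel(),v.ravel()],d[140:200,285:345].ravel())-m0
O=P@o
for lo,hi in((61,70),(-4,2)):
    Q=P[(O>lo)&(O<hi)&(abs(P@y-4)<22)&(abs(P@u-4)<22)];print(lo,len(Q),(Q@o).mean(),cv2.minEnclosingCircle(np.c_[Q@y,Q@u].astype(np.float32)))
s=get_obs();t=turn(np.array([0,0,-1.]),y);print(t[0],t[1],np.array([565.3,-101.3,66.7])-s["tool_pos"])
E
```

```text
61 273 64.52472538189491 ((3.5902769565582275, 2.5297675132751465), 8.321416854858398)
-4 465 -1.3999609748425692 ((3.9718093872070312, 5.325897693634033), 16.9572811126709)
[43.35 11.05 11.03] [  15.95  -62.59 -156.43] [  74.69  -79.   -107.49]
```

arm_command([
  {"jaw":0.5,"slide":[3,-3,2],"rotation":[7.2,1.8,1.8]},
  {"jaw":0.5,"slide":[5,-5,2],"rotation":[14.4,3.7,3.7]},
  {"jaw":0.5,"slide":[7.5,-7.9,2],"rotation":[21.6,5.5,5.5]},
  {"jaw":0.5,"slide":[7.5,-7.9,2],"rotation":[28.8,7.4,7.4]},
  {"jaw":0.5,"slide":[7.5,-7.9,2],"rotation":[36,9.2,9.2]},
  {"jaw":0.5,"slide":[7.5,-7.9,2],"rotation":[43.3,11,11]},
  {"jaw":0.5,"slide":[7.5,-7.9,2],"rotation":[43.3,11,11]},
  {"jaw":0.5,"slide":[7.5,-7.9,2],"rotation":[43.3,11,11]},
])

```text
time: 6.65
tool_pos: [563.3, -105.9, 190.9]
eef_rot: [-0.11, 1.575, 0.103]
ft_force: [0.6, 1.8, 0.1]
grip_width: 0.5
```

```bash
cat > g.py <<'E'
from h import *
np.set_printoptions(precision=2,suppress=True)
x,y,o,u=frame(-82);s=get_obs();print(s["time"],s["qpos"],s["tool_pos"],s["ft_force"],s["grip_width"],"turn",turn(np.array([0,0,-1.]),y)[0],"to go",np.array([565.3,-101.3,66.7])-s["tool_pos"])
E
python3 g.py
```

```text
6.65 [ 0.8   0.57 -0.91  1.78  0.52  1.05 -0.17] [ 563.31 -105.89  190.93] [0.58 1.82 0.12] 0.49993476010202814 turn [ 0.3  -0.39  0.22] to go [   1.99    4.59 -124.23]
```

arm_command([
  {"jaw":0.5,"slide":[0,0,-2],"rotation":[0,0,0]},
  {"jaw":0.5,"slide":[0,0,-4],"rotation":[0,0,0]},
  {"jaw":0.5,"slide":[0,0,-6],"rotation":[0,0,0]},
  {"jaw":0.5,"slide":[0,0,-6],"rotation":[0,0,0]},
  {"jaw":0.5,"slide":[0,0,-6],"rotation":[0,0,0]},
])

```text
time: 7.15
tool_pos: [564.0, -102.4, 132.4]
eef_rot: [-0.116, 1.574, 0.108]
ft_force: [-0.1, 0.3, 0.8]
grip_width: 0.498
```

```bash
python3 g.py; python3 -c "
from h import *
i,p,d=wshot(4)
cv2.imwrite('pics/c4.png',cv2.resize(p[90:290,160:360],(600,600)))"
```

```text
7.15 [ 0.75  0.64 -0.86  1.83  0.59  0.95 -0.23] [ 564.   -102.42  132.42] [-0.14  0.3   0.83] 0.49792201645963796 turn [ 0.29 -0.31 -0.16] to go [  1.3    1.12 -65.72]
```

View pics/c4.png

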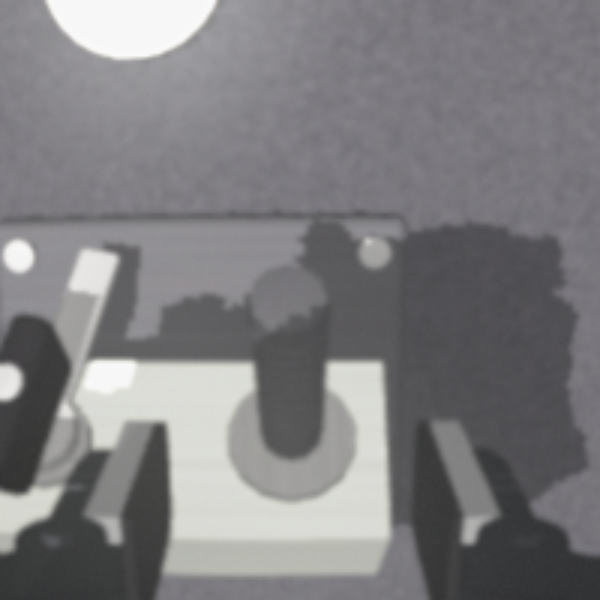

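The handle (centre about 290) lies between the fingers (168 and 418), and the knob at (30,400) is clear of the left finger. I go down and grip.

arm_command([
  {"jaw":0.4,"slide":[0.1,0.1,-2],"rotation":[0,0,0]},
  {"jaw":0.4,"slide":[0.1,0.1,-4],"rotation":[0,0,0]},
  {"jaw":0.4,"slide":[0.1,0.1,-5.5],"rotation":[0,0,0]},
  {"jaw":0.4,"slide":[0.1,0.1,-6.4],"rotation":[0,0,0]},
  {"jaw":0.4,"slide":[0.1,0.1,-6.4],"rotation":[0,0,0]},
  {"jaw":0.4,"slide":[0.1,0.1,-6.4],"rotation":[0,0,0]},
  {"jaw":0.0,"slide":[0.1,0.1,-6.4],"rotation":[0,0,0]},
  {"jaw":0.0,"slide":[0.1,0.1,-6.4],"rotation":[0,0,0]},
  {"jaw":0.0,"slide":[0.1,0.1,-6.4],"rotation":[0,0,0]},
  {"jaw":0.0,"slide":[0.1,0.1,-6.4],"rotation":[0,0,0]},
])

```text
time: 8.2
tool_pos: [565.0, -103.1, 69.1]
eef_rot: [-0.113, 1.574, 0.106]
ft_force: [-2.9, 0.3, 6.1]
grip_width: 0.168
```

```bash
python3 g.py
```

```text
8.2 [ 0.7   0.72 -0.79  1.86  0.68  0.86 -0.29] [ 564.96 -103.13   69.13] [-2.85  0.34  6.1 ] 0.16810544132634522 turn [ 0.3  -0.31  0.02] to go [ 0.34  1.83 -2.43]
```

arm_command([
  {"jaw":0.0,"slide":[-0.1,0.7,0.7],"rotation":[0,0,0]},
  {"jaw":0.0,"slide":[-0.2,1.4,1.4],"rotation":[0,0,0]},
  {"jaw":0.0,"slide":[-0.3,2.1,2.1],"rotation":[0,0,0]},
  {"jaw":0.0,"slide":[-0.4,2.8,2.8],"rotation":[0,0,0]},
  {"jaw":0.0,"slide":[-0.5,3.5,3.5],"rotation":[0,0,0]},
  {"jaw":0.0,"slide":[-0.6,4.2,4.2],"rotation":[0,0,0]},
  {"jaw":0.0,"slide":[-0.7,4.9,5.0],"rotation":[0,0,0]},
  {"jaw":0.0,"slide":[-0.8,5.6,5.7],"rotation":[0,0,0]},
  {"jaw":0.0,"slide":[-0.8,5.6,5.7],"rotation":[0,0,0]},
  {"jaw":0.0,"slide":[-0.8,5.6,5.7],"rotation":[0,0,0]},
])

```text
time: 9.2
tool_pos: [557.2, -47.2, 125.4]
eef_rot: [-0.113, 1.573, 0.106]
ft_force: [-0.4, -0.1, -1.5]
grip_width: 0.166
```

```bash
python3 g.py;  python3 -c "
from h import *
i,p,d=wshot(5)
cv2.imwrite('pics/c5.png',cv2.resize(p[90:290,160:360],(600,600)))"
```

```text
9.2 [ 0.67  0.63 -0.86  1.87  0.6   0.93 -0.33] [557.22 -47.2  125.38] [-0.45 -0.06 -1.54] 0.16637043792169887 turn [ 0.28 -0.28 -0.  ] to go [  8.08 -54.1  -58.68]
```

View pics/c5.png

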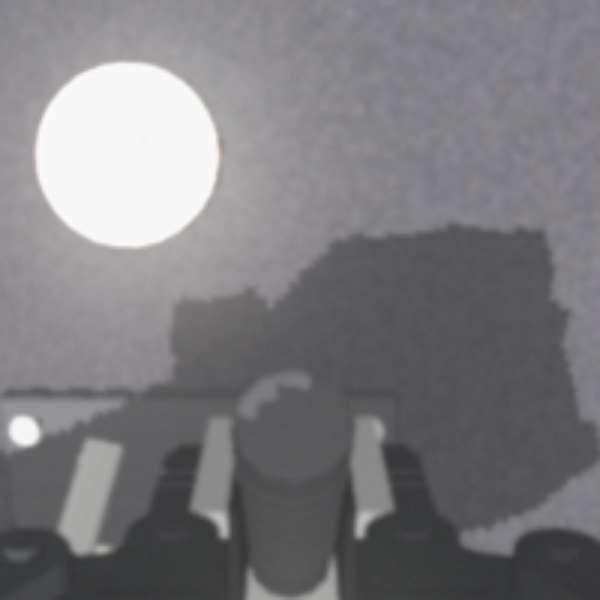

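The gauge is clear of the bore and held between the pads. The force of -1.5 N matches its weight. Next I lift it, then level it by tilting the tool 44° about the stand's -y.

arm_command([
  {"jaw":0.0,"slide":[0,0,2.5],"rotation":[0,0,0]},
  {"jaw":0.0,"slide":[0,0,5],"rotation":[0,0,0]},
  {"jaw":0.0,"slide":[0,1,8],"rotation":[-5.5,-0.8,0]},
  {"jaw":0.0,"slide":[0,2,10.5],"rotation":[-11,-1.5,0]},
  {"jaw":0.0,"slide":[0,3,12.5],"rotation":[-16.5,-2.3,0]},
  {"jaw":0.0,"slide":[0,4,14.5],"rotation":[-22,-3.1,0]},
  {"jaw":0.0,"slide":[0,4,16],"rotation":[-27.5,-3.8,0]},
  {"jaw":0.0,"slide":[0,4,16],"rotation":[-33,-4.6,0]},
  {"jaw":0.0,"slide":[0,4,16],"rotation":[-38.5,-5.4,0]},
  {"jaw":0.0,"slide":[0,4,16],"rotation":[-43.6,-6.1,0]},
  {"jaw":0.0,"slide":[0,4,16],"rotation":[-43.6,-6.1,0]},
  {"jaw":0.0,"slide":[0,4,16],"rotation":[-43.6,-6.1,0]},
])

```text
time: 10.45
tool_pos: [557.2, -6.9, 284.6]
eef_rot: [-0.699, 1.437, -0.495]
ft_force: [0.1, 0.0, -0.9]
grip_width: 0.166
```

```bash
python3 g.py;  python3 -c "
from h import *
i,p,d=wshot(6);s,ds=capture('side');np.save('side6.npy',ds);cv2.imwrite('pics/s6.png',s)
cv2.imwrite('pics/c6.png',np.hstack([cv2.resize(p[190:340,190:340],(400,400)),cv2.resize(s[60:260,170:370],(400,400))]))"
```

```text
10.45 [ 0.13  0.49 -0.74  1.8   0.98  1.53 -0.81] [557.22  -6.91 284.55] [ 0.13  0.05 -0.94] 0.16633922861121797 turn [43.74  5.75  0.08] to go [   8.08  -94.39 -217.85]
```

View pics/c6.png

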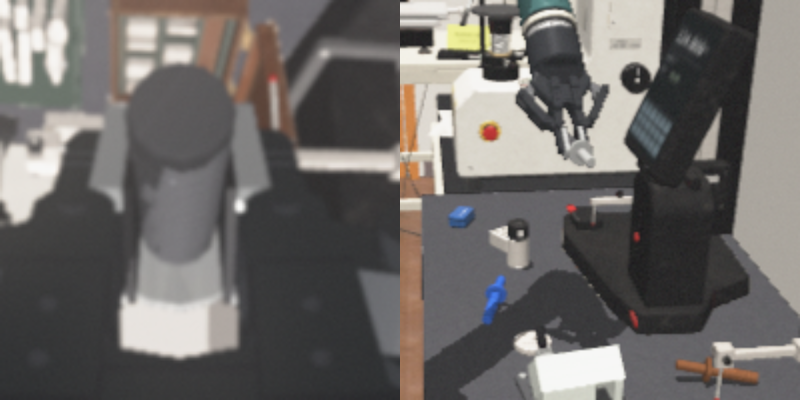

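```bash
python3 - <<'E'
from h import *
import pickle
np.set_printoptions(precision=2,suppress=True)
i,p,d=pickle.load(open("w6.pkl","rb"))
def pts(v0,v1,u0,u1):
    v,u=np.mgrid[v0:v1,u0:u1];z=d[v0:v1,u0:u1].ravel();P=wpts(i,np.c_[u.ravel(),v.ravel()],z);return P[(z>0)]
A=pts(256,286,255,260);c=np.median(A,0);a=A[np.linalg.norm(A-c,axis=1)<40];n=np.linalg.svd(a-a.mean(0),full_matrices=False)[2][0];print("side gen",len(a),n,"elev",np.degrees(np.arcsin(n[2])),a.min(0),a.max(0))
E=pts(220,245,248,268);c=np.median(E,0);e=E[np.linalg.norm(E-c,axis=1)<10];n=np.linalg.svd(e-e.mean(0),full_matrices=False)[2][2];print("end face",len(e),e.mean(0),n,"elev",np.degrees(np.arcsin(n[2])))
E
```

```text
side gen 150 [ 0.14 -0.99  0.02] elev 0.9339570222241698 [553.1  -16.46 302.34] [561.52  32.77 303.71]
end face 498 [552.99  38.43 295.39] [ 0.13 -0.99  0.06] elev 3.377224345202274
```

arm_command([
  {"jaw":0.0,"slide":[0,0,0],"rotation":[0,0,0]},
  {"jaw":0.0,"slide":[0,0,0],"rotation":[0,0,0]},
  {"jaw":0.0,"slide":[0,0,0],"rotation":[0,0,0]},
  {"jaw":0.0,"slide":[0,0,0],"rotation":[0,0,0]},
])

```text
time: 10.95
tool_pos: [557.2, -7.4, 285.5]
eef_rot: [-0.7, 1.435, -0.498]
ft_force: [-0.9, -0.2, -2.1]
grip_width: 0.165
```

```bash
python3 - <<'E'
from h import *
a=get_obs();i,p,d=wshot(7);s,_=capture("side");b=get_obs()
print(a["tool_pos"],b["tool_pos"],abs(b["dq"]).max(),b["grip_width"],b["ft_force"],b["time"])
import pickle;p6=pickle.load(open("w6.pkl","rb"))[1];print("gauge in hand diff",cv2.absdiff(p6[215:290,240:275],p[215:290,240:275]).mean())
s0=cv2.imread("pics/side0.png")
for n,(x,y) in dict(bush=(228,270),vblock=(277,279),jar=(219,307),case=(200,168),cyl=(230,182),setup=(220,180)).items():
    t=s0[y-14:y+15,x-12:x+13];r=cv2.matchTemplate(s[y-24:y+25,x-22:x+23],t,cv2.TM_CCOEFF_NORMED);print(n,cv2.minMaxLoc(r)[1::2])
t0=cv2.imread("pics/top0.png");t,_=capture("top");cv2.imwrite("pics/k7.png",np.hstack([cv2.resize(s[200:290,200:300],(400,360)),cv2.resize(t[180:230,270:345],(400,360))]))
E
```

```text
[557.22004571  -7.40494443 285.4564692 ] [557.19890044  -7.21404189 285.34495777] 0.004210742247316837 0.1670814734379544 [ 0.50060257  0.90232669 -1.32149786] 11.05
gauge in hand diff 1.4401269841269841
bush (0.9986621737480164, (10, 10))
vblock (0.9995452165603638, (10, 10))
jar (0.9994410276412964, (10, 10))
case (0.997485339641571, (10, 10))
cyl (0.9988842606544495, (10, 10))
setup (0.9989328980445862, (10, 10))
```

View pics/k7.png

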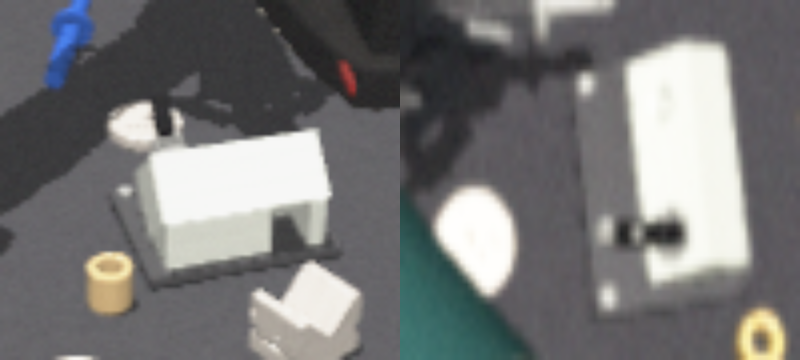

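The bore is empty, and the knob and keeper at (640,232) point down the slope, so the keeper is open. The bystanders have not moved, so I hand the job in.

```bash
python3 -c "
from station import *
print(job_done())"
```

```text
the job is handed in; nothing more can be done
None
```

I turned the knob anticlockwise to about 1.37 rad, judged from the gripper's turn, with the gauge still seated. Then I drew the gauge out by its handle along the bore and handed the job in at 11.05 s of the 46 s, still holding it level. `job_done` gives no verdict, so success is judged only from my own checks.

- **Gauge:** wrist depth puts its axis 1 to 3° off level and about 295 mm above the plate. It was gripped at a steady 0.167 opening, with wrist force about -1.3 N in z (roughly its weight). Joint speeds were below 0.005 rad/s.
- **Keeper:** the last pictures show it still pointing down the slope, and the bore empty.
- **Bystanders:** six matched their starting pixels exactly in the side view. The disc I only saw in the pictures and did not measure at the end.
- **Disagreement:** the first top-camera position of the bore's mouth was about 10 mm off. I replaced it with wrist-camera depth, which matched the given sizes, and used that for both grasps.
- **Forces:** the highest wrist force I saw was about 27 N, while turning the knob; it was only read at the end of each move.

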